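# Clamp the specimen canister onto its vacuum port

## Robot

A 6-joint arm with a two-finger parallel gripper is mounted at the origin on the work surface. World frame = base frame: x ahead of the robot, y to its left, z up, the work surface at z = 0. Lengths are in m, angles in degrees, forces in N, time in s.
With the tool pointing down it reaches from about 0.4 to 0.825 m from the base axis. Payload 7 kg.
Tool frame: the origin (TCP) lies on the front face of the gripper's body, between the roots of the fingers; the fingertips stand 66 mm ahead of it and the grasp point (between the pads) lies 47 mm ahead of it (ctrl.grasp_offset is the z of the grasp point in the tool frame, in m); z points along the fingers, y is the direction in which the jaws open and shut (so a half turn about z gives the same grasp; the last joint's range is limited). The gripper opens to 88 mm and grips with 3 to 60 N. Pads are 19 mm wide; open, the fingers measure 130 mm over their backs; the gripper's body (78 mm by 193 mm) begins 47 mm behind the grasp point.
Start: joints at [-51.045, 20.546, 0.682, 0, -70.136, -16.507], TCP at [0.258, -0.624, 0.292] pointing down, gripper open.
Joint ranges: [-176.03, 176.03], [-82.01, 121.73], [-58.28, 71.71], [-173.87, 95.51], [-174.79, -0.11], [-173.66, 173.66]. Speed limits (degrees/s): [136.94, 136.94, 172.46, 180, 180, 180].

## Interface

Orientations are given as [roll, pitch, yaw] about the fixed x, y, z axes, in that order (R = Rz(yaw) Ry(pitch) Rx(roll)).
In Python, from plant import ctrl gives the robot as it stands.
- The arm moves only by the shell command python3 -m creep 'ROWS'. ROWS is JSON, a list of rows, each a list of 7 numbers: the turn, a rotation vector about the tool's x, y, z in rad, then the shift along the tool's x, y, z in m, then the opening, from 0 (shut) to 1 (fully open). In form: [[wx, wy, wz, dx, dy, dz, grip], ...]. A call has 1 to 12 rows; each row is the pose to reach, as a shift and turn from the pose commanded when the call began, along the tool's axes at that moment; what a row does not reach only later rows make up. A row lasts 1/12 s, in which the tool goes at most 41.7 mm and 7.16 degrees, less where a joint would pass 70% of its speed; a pose out of reach is approached as far as the arm can. A call with a gripper value outside its range is refused whole. The fingers move at their own pace and stop on an object; the grip force is fixed at half the most. Time passes only in rows, so rows that repeat a pose let the fingers close. It gives the time, the measured TCP pose, the force and the opening at its end, in the units of the state.
- ctrl.get_obs(): the state, without advancing time (a new reading comes with each control period).
- ctrl.snapshot(name): name is "scene" or "top" or "wrist"; returns the picture (384x512x3 uint8, blue, green, red); there is no depth.
- ctrl.camera_model(name): a dict with "K" (3x3 intrinsics, pixels), "rvec" (rotation vector, rad) and "tvec" (3), from world to camera coordinates, as OpenCV has them. Camera axes: x right, y down, z forward; pixel columns grow to the right and rows downward; lengths in m; the calibration is good to about 2 mm. A picture is of the moment at which its call begins: read the wrist's pose just before it. camera_model takes no time and is no camera call; for the wrist camera it gives the pose at the moment of the call.
- ctrl.close_job(): hands the job in, once; it reports no verdict.
The state is a dict: "clock": time; "joint_pos": joint angles; "qvel": joint speeds; "tau": joint torques, N m; "tool_pos": TCP position; "orientation": TCP orientation; "force": force on the tool from outside, world axes, zero at the start; "moment": the same for the moment, N m; "opening": finger opening in m.
Only numpy, scipy, OpenCV 4.12 (cv2) and the standard library are available. Lean on these libraries where they do the work, as an engineer would, in place of code of your own. Each camera call takes 0.05 s, during which the arm holds its last target.

## Task

A steel specimen canister stands flange-to-flange on one of the two vacuum ports on the bench; the other port is empty. On the port with the canister, swing the open hinged clamp ring fully shut around the two flanges, then swing that port's latch arm fully over to lock the ring. Leave the canister standing upright in its place.

Things in the scene. Friction and masses are not known exactly. Their poses are not given: they have to be found in the camera images.
- port: Fixed vacuum port under the canister: 110 mm foot, 40 mm tube, 68 mm steel flange, its top face 64 mm above the bench. Origin: on its axis at bench level; z up, x and y turn with it (yaw -0.4 to 0.2). The clamp ring (86 mm outside, 50 to 78 mm above the bench) has its fixed half on the +x side. Ring and latch offsets are in this frame. An empty twin port nearby is not wanted.
- ring (a joint): Swinging half of the ring; vertical hinge at x 0, y +55 mm. 0 rad = shut against a stop, grows clockwise (from above) to 1.4; starts 0.9 to 1.2. Shut, its handle post is at x -72, y 0 mm. Friction (about 1 N at the post) holds it where left.
- ring_post (a point): The ring's handle: upright round black post, 14 mm diameter, from the ring's level arm (70 mm above the bench) up to 125 mm. This point is on its axis, 100 mm above the bench; grip there. It moves with the ring on a 91 mm radius about the ring's hinge.
- latch (a joint): Latch arm at the ring's -y end; vertical pivot at x +12, y -85 mm. 0 rad = shut against a stop, its hook round the ring's lug; grows anticlockwise (from above) to 1.4; starts 0.8 to 1.25. Shut, its handle post is at x -63, y -85 mm. Friction (about 1.5 N at the post) holds it where left. If closed first, it blocks the ring.
- latch_post (a point): The latch's handle: upright round black post, 14 mm diameter, from the level latch arm (70 mm above the bench) up to 125 mm. This point is on its axis, 100 mm above the bench; grip there. It moves with the latch on a 75 mm radius about the latch's pivot.
- canister: Loose steel canister, 0.25 to 0.5 kg, standing on the port: flange 68 mm wide, 8 mm thick, then a 48 mm body with white lid, 50 mm tall (top 114 mm above the bench); a spigot beneath sits loosely in the port's bore. Origin: centre of the flange's underside, 64 mm above the bench when seated; z up.

How it is judged:
By the outcome, as a careful person would: the job done as asked, in the order asked, and still so for the second after the job is handed in, with the robot touching nothing.
It also fails if it takes over 45 s, if anything falls off the work surface, if the arm or the gripper's body presses on something with over 40 N, if the wrist force passes 120 N, or if a joint passes its speed limit or range.

## Working session

There is one attempt and no reset: what is moved stays moved. The work goes in short steps, Python scripts to look and compute and a shell command to move; the robot and the scene stay as the last step left them, time stands still between calls to the robot, and variables do not carry over. Pictures are saved under pics/ and viewed, and the job is handed in when it is done.

```bash
ls; mkdir -p pics; python3 - <<'E'
from plant import ctrl
import cv2
print(ctrl.get_obs())
for n in("scene","top"):
    cv2.imwrite(f"pics/{n}0.png",ctrl.snapshot(n)); print(n,ctrl.camera_model(n))
E
```

```text
pics
{'clock': 0.0, 'joint_pos': array([-5.10462322e+01,  2.05924033e+01,  6.32711659e-01, -2.02335057e-02,
       -7.01367966e+01, -1.65071747e+01]), 'qvel': array([ 0.07089936,  0.00627453, -0.09644202, -0.00505841, -0.07607137,
        0.05103054]), 'tau': array([-1.32376204e-03, -5.82716453e+01,  2.93060696e+01,  6.99703708e+00,
        6.89007895e-03, -1.94962754e-04]), 'tool_pos': array([ 0.25756354, -0.62350199,  0.29120325]), 'orientation': array([ 1.79902084e+02, -9.18173546e-03, -1.57560290e+02]), 'force': array([-0.44980229,  0.15371296, -0.32162904]), 'moment': array([ 0.01509368, -0.02196841, -0.0380058 ]), 'opening': 0.0876522934688899}
scene {'K': array([[372.39106834,   0.        , 254.53011866],
       [  0.        , 372.39106834, 188.86280068],
       [  0.        ,   0.        ,   1.        ]]), 'rvec': array([ 1.78191365,  1.57690776, -0.76022359]), 'tvec': array([-0.04656763, -0.27305389,  1.17173576])}
top {'K': array([[383.10969645,   0.        , 260.19461568],
       [  0.        , 383.10969645, 201.51177075],
       [  0.        ,   0.        ,   1.        ]]), 'rvec': array([ 2.10405774, -2.09211481,  0.23332405]), 'tvec': array([-0.03009774,  0.54470713,  0.87587294])}
```

View pics/top0.png

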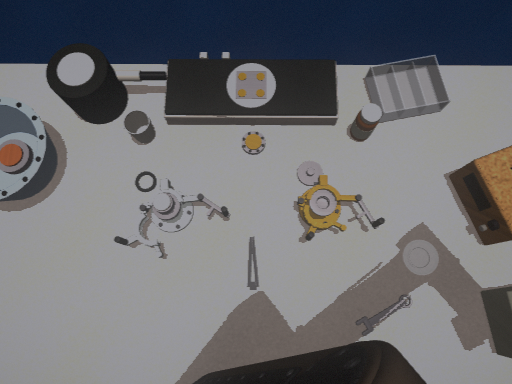

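View pics/scene0.png

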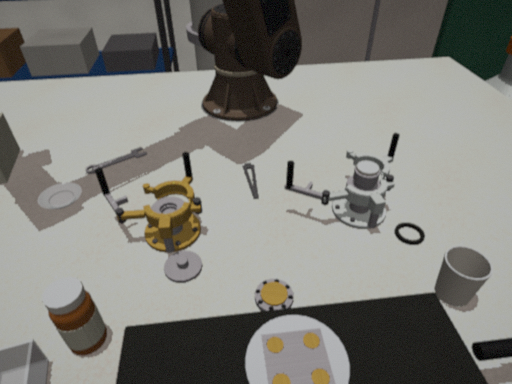

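```bash
python3 - <<'E'
import cv2
a=cv2.imread("pics/top0.png")[165:275,95:245]; cv2.imwrite("pics/top0z.png",cv2.resize(a,None,fx=5,fy=5,interpolation=cv2.INTER_CUBIC))
a=cv2.imread("pics/scene0.png")[120:240,275:425]; cv2.imwrite("pics/scene0z.png",cv2.resize(a,None,fx=5,fy=5,interpolation=cv2.INTER_CUBIC))
E
```

```text
(no output)
```

View pics/top0z.png

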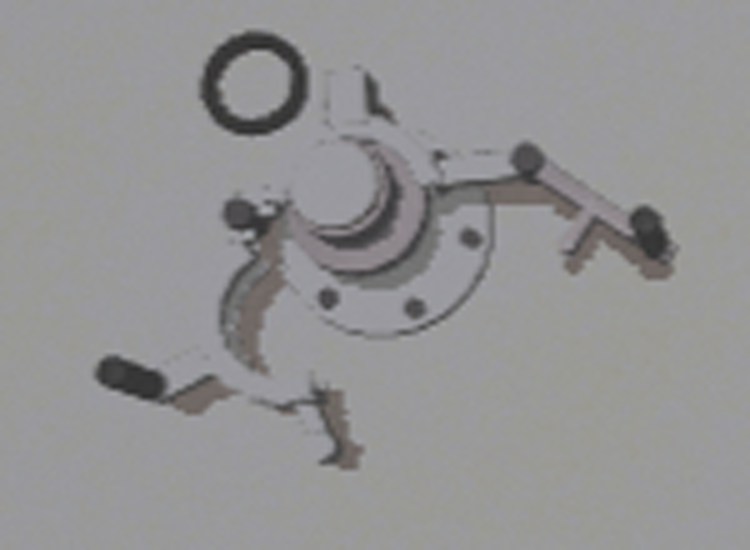

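View pics/scene0z.png

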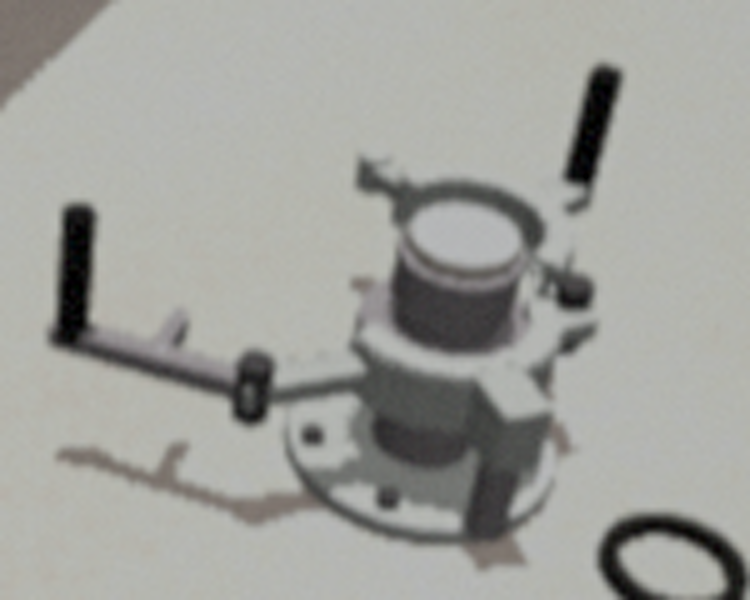

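```bash
cat > fit.py <<'E'
import numpy as np,cv2
from scipy.optimize import least_squares
def R(a): c,s=np.cos(a),np.sin(a); return np.array([[c,-s],[s,c]])
def pts(p):
    x,y,yaw,r,l=p[:5]; o=np.array([x,y])
    W=lambda q:o+R(yaw)@q
    H=np.array([0,.055]);P=np.array([.012,-.085])
    return dict(o=o,hinge=W(H),pivot=W(P),ring=W(H+R(-r)@(np.array([-.072,0])-H)),latch=W(P+R(l)@np.array([-.075,0])))
def proj(m,X): return cv2.projectPoints(np.array(X,float).reshape(1,3),m["rvec"],m["tvec"],m["K"],None)[0].ravel()
def fit(models,obs,x0,ph=.085):
    def f(p):
        q=pts(p);e=[]
        for cam,n,z,uv,w in obs:
            zz=p[5] if z is None else z
            e+=list((proj(models[cam],[*q[n],zz])-uv)*w)
        return np.array(e+[(p[5]-ph)*200])
    return least_squares(f,x0)
E
python3 - <<'E'
from plant import ctrl
from fit import *
M={n:ctrl.camera_model(n) for n in("scene","top")}
T=lambda u,v:np.array([(u+.5)/5-.5+95,(v+.5)/5-.5+165])
S=lambda u,v:np.array([(u+.5)/5-.5+275,(v+.5)/5-.5+120])
obs=[("top","ring",.125,T(112,370),1),("top","latch",.125,T(645,218),1),("top","o",.114,T(337,185),1),
("top","hinge",None,T(240,212),1),("top","pivot",None,T(527,158),1),
("scene","ring",.125,S(606,73),1),("scene","ring",.07,S(580,181),1),("scene","latch",.125,S(80,211),1),("scene","latch",.07,S(72,333),.7),
("scene","o",.114,S(467,232),1),("scene","hinge",None,S(576,282),.5),("scene","pivot",None,S(256,358),.5)]
for r0 in [[.5,.25,-.1,1,1,.085]]:
    s=fit(M,obs,r0); print(s.x.round(4),s.cost); print({k:v.round(4) for k,v in pts(s.x).items()})
    q=pts(s.x)
    for (c,n,z,uv,w) in obs: print(c,n,z,(proj(M[c],[*q[n],z or s.x[5]])-uv).round(1))
E
```

```text
[0.5331 0.2015 0.1198 1.1917 0.8816 0.0798] 3.218658027058094
{'o': array([0.5331, 0.2015]), 'hinge': array([0.5265, 0.2561]), 'pivot': array([0.5552, 0.1185]), 'ring': array([0.4438, 0.293 ]), 'latch': array([0.5148, 0.0554])}
top ring 0.125 [-0.4 -0.1]
top latch 0.125 [ 0.1 -0.2]
top o 0.114 [-0.7 -0.7]
top hinge None [-0.5 -0.3]
top pivot None [-0.1 -0.8]
scene ring 0.125 [ 0.2 -0.7]
scene ring 0.07 [-0.4 -0.4]
scene latch 0.125 [-0.7 -0.1]
scene latch 0.07 [-0.4 -1.7]
scene o 0.114 [-0.5  0.1]
scene hinge None [0.1 0. ]
scene pivot None [-0.  -0.2]
```

```bash
cat > h.py <<'E'
import numpy as np
from scipy.spatial.transform import Rotation as Ro
from plant import ctrl
def row(x,y,z,yaw):
    "row to put GRASP point at x,y,z with tool down at yaw(deg), from current measured pose"
    o=ctrl.get_obs(); R0=Ro.from_euler('xyz',o['orientation'],degrees=True)
    Rt=Ro.from_euler('xyz',[180,0,yaw],degrees=True)
    p=np.array([x,y,z+ctrl.grasp_offset])
    print(np.r_[(R0.inv()*Rt).as_rotvec(),R0.inv().apply(p-o['tool_pos'])].round(3))
def st():
    o=ctrl.get_obs(); print({k:np.round(o[k],4) for k in('clock','joint_pos','tool_pos','orientation','force','opening')})
E
python3 - <<'E'
from h import *
print(ctrl.grasp_offset)
row(.50,-.15,.245,179)
E
```

```text
0.0468
[ 0.001 -0.     0.409 -0.405  0.345 -0.   ]
```

```bash
python3 -m creep '[[0,0,0.41,-0.405,0.345,0,1],[0,0,0.41,-0.405,0.345,0,1],[0,0,0.41,-0.405,0.345,0,1],[0,0,0.41,-0.405,0.345,0,1],[0,0,0.41,-0.405,0.345,0,1],[0,0,0.41,-0.405,0.345,0,1],[0,0,0.41,-0.405,0.345,0,1],[0,0,0.41,-0.405,0.345,0,1],[0,0,0.41,-0.405,0.345,0,1],[0,0,0.41,-0.405,0.345,0,1],[0,0,0.41,-0.405,0.345,0,1],[0,0,0.41,-0.405,0.345,0,1]]'
python3 - <<'E'
from h import *
st(); row(.4438,.293,.245,156)
E
```

```text
clock: 1.1
tool_pos: [0.484, -0.1806, 0.2922]
orientation: [180.0, 0.0, 179.0]
force: [1.5, -1.0, 0.0]
opening: 0.0875
{'clock': np.float64(1.1), 'joint_pos': array([ 1.32280e+00,  5.54380e+00, -1.90457e+01, -9.40000e-03,
       -6.54044e+01, -9.23603e+01]), 'tool_pos': array([ 0.484 , -0.1806,  0.2922]), 'orientation': array([1.799912e+02, 5.700000e-03, 1.789586e+02]), 'force': array([ 1.4997, -1.0078,  0.0342]), 'opening': np.float64(0.0875)}
[0.    0.    0.401 0.049 0.473 0.   ]
```

```bash
python3 -m creep '[[0,0,0.16,0.05,0.473,0,1],[0,0,0.16,0.05,0.473,0,1],[0,0,0.16,0.05,0.473,0,1],[0,0,0.16,0.05,0.473,0,1],[0,0,0.16,0.05,0.473,0,1],[0,0,0.16,0.05,0.473,0,1],[0,0,0.16,0.05,0.473,0,1],[0,0,0.16,0.05,0.473,0,1],[0,0,0.16,0.05,0.473,0,1],[0,0,0.16,0.05,0.473,0,1],[0,0,0.16,0.05,0.473,0,1],[0,0,0.16,0.05,0.473,0,1]]'
python3 - <<'E'
from h import *
import cv2
st(); row(.4438,.293,.105,170)
cv2.imwrite("pics/w1.png",ctrl.snapshot("wrist"))
from fit import *
m=ctrl.camera_model("wrist"); print(proj(m,[.4438,.293,.125]),proj(m,[.4438,.293,.07]))
E
```

```text
clock: 2.1
tool_pos: [0.4416, 0.2948, 0.2919]
orientation: [180.0, 0.0, 169.9]
force: [0.5, 0.2, 0.6]
opening: 0.0872
{'clock': np.float64(2.1), 'joint_pos': array([ 5.489370e+01,  6.961700e+00, -1.745550e+01, -4.300000e-03,
       -6.557090e+01, -1.549963e+02]), 'tool_pos': array([0.4416, 0.2948, 0.2919]), 'orientation': array([1.799875e+02, 1.500000e-03, 1.698956e+02]), 'force': array([0.5405, 0.1823, 0.5634]), 'opening': np.float64(0.0872)}
[ 0.     0.    -0.002 -0.002 -0.001  0.14 ]
[253.8865704  194.60070202] [254.94406235 179.26905803]
```

View pics/w1.png

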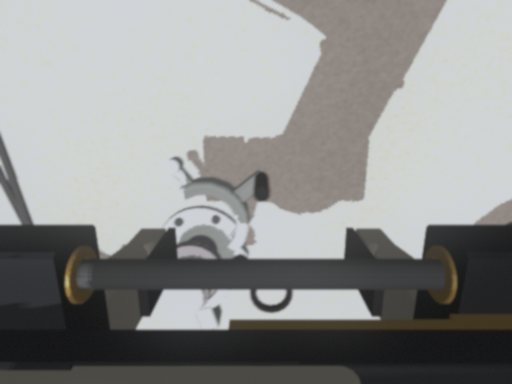

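```bash
python3 -m creep '[[0,0,0,-0.002,-0.001,0.03,1],[0,0,0,-0.002,-0.001,0.06,1],[0,0,0,-0.002,-0.001,0.09,1],[0,0,0,-0.002,-0.001,0.12,1],[0,0,0,-0.002,-0.001,0.14,1],[0,0,0,-0.002,-0.001,0.14,0.6],[0,0,0,-0.002,-0.001,0.14,0.3],[0,0,0,-0.002,-0.001,0.14,0],[0,0,0,-0.002,-0.001,0.14,0],[0,0,0,-0.002,-0.001,0.14,0],[0,0,0,-0.002,-0.001,0.14,0],[0,0,0,-0.002,-0.001,0.14,0]]'
python3 - <<'E'
from h import *
import cv2
st()
cv2.imwrite("pics/w2.png",ctrl.snapshot("wrist"))
cv2.imwrite("pics/s2.png",ctrl.snapshot("scene"))
E
```

```text
clock: 3.15
tool_pos: [0.4443, 0.29, 0.153]
orientation: [179.9, 0.0, 169.8]
force: [-0.3, 0.3, 0.1]
opening: 0.0467
{'clock': np.float64(3.15), 'joint_pos': array([ 5.43253e+01,  1.48343e+01, -2.79531e+01,  2.40000e-03,
       -4.71258e+01, -1.54538e+02]), 'tool_pos': array([0.4443, 0.29  , 0.153 ]), 'orientation': array([1.799224e+02, 3.890000e-02, 1.697889e+02]), 'force': array([-0.3441,  0.2811,  0.1377]), 'opening': np.float64(0.0467)}
```

View pics/w2.png

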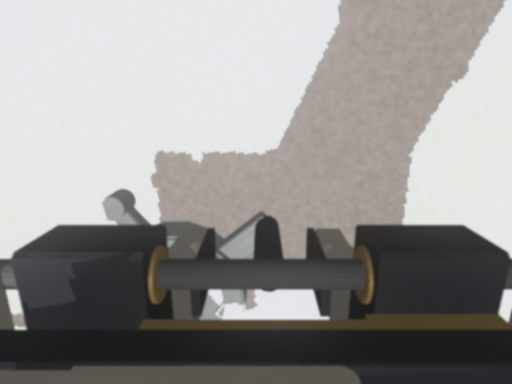

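View pics/s2.png

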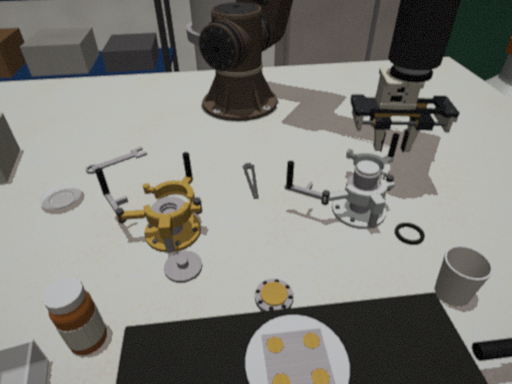

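The wrist view shows the ring post (≈265,250) between the fingers; still closing (47 mm). Wait for it to close.

```bash
python3 -m creep '[[0,0,0,0,0,0,0],[0,0,0,0,0,0,0],[0,0,0,0,0,0,0],[0,0,0,0,0,0,0],[0,0,0,0,0,0,0],[0,0,0,0,0,0,0],[0,0,0,0,0,0,0],[0,0,0,0,0,0,0],[0,0,0,0,0,0,0],[0,0,0,0,0,0,0],[0,0,0,0,0,0,0],[0,0,0,0,0,0,0]]'
python3 - <<'E'
from h import *
import cv2
st()
cv2.imwrite("pics/w3.png",ctrl.snapshot("wrist"))
E
```

```text
clock: 4.25
tool_pos: [0.4441, 0.2899, 0.1522]
orientation: [180.0, -0.0, 169.8]
force: [-1.8, 2.2, 0.6]
opening: 0.0132
{'clock': np.float64(4.25), 'joint_pos': array([ 5.433330e+01,  1.490550e+01, -2.797810e+01, -7.700000e-03,
       -4.711020e+01, -1.545367e+02]), 'tool_pos': array([0.4441, 0.2899, 0.1522]), 'orientation': array([ 1.799920e+02, -2.400000e-03,  1.697914e+02]), 'force': array([-1.8231,  2.2153,  0.5946]), 'opening': np.float64(0.0132)}
```

View pics/w3.png

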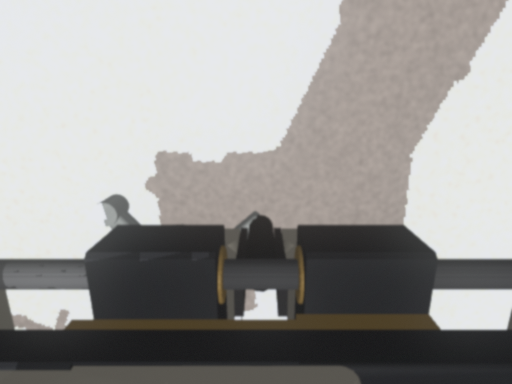

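```bash
cat >> h.py <<'E'
def arc(c,degs,slip=1.0):
    o=ctrl.get_obs(); R0=Ro.from_euler('xyz',o['orientation'],degrees=True)
    c=np.array(c); p=o['tool_pos'][:2]
    for d in degs:
        t=np.radians(d); Rm=np.array([[np.cos(t),-np.sin(t)],[np.sin(t),np.cos(t)]])
        q=c+Rm@(p-c)
        sh=R0.inv().apply(np.r_[q-p,0]); print(d,round(-t*slip,3),sh.round(4))
E
python3 - <<'E'
from h import *
arc([.5265,.2561],range(5,61,5))
E
```

```text
5 -0.087 [ 0.0013 -0.0077 -0.    ]
10 -0.175 [ 0.0019 -0.0154 -0.    ]
15 -0.262 [ 0.0019 -0.0232 -0.    ]
20 -0.349 [ 0.0011 -0.0309 -0.    ]
25 -0.436 [-0.0003 -0.0386 -0.    ]
30 -0.524 [-0.0024 -0.046  -0.    ]
35 -0.611 [-0.0051 -0.0533 -0.    ]
40 -0.698 [-0.0084 -0.0603 -0.    ]
45 -0.785 [-0.0123 -0.067  -0.    ]
50 -0.873 [-0.0168 -0.0734 -0.    ]
55 -0.96 [-0.0219 -0.0793 -0.    ]
60 -1.047 [-0.0274 -0.0847 -0.    ]
```

Half first, to check forces.

```bash
python3 -m creep '[[0,0,-0.087,0.0013,-0.0077,0,0],[0,0,-0.175,0.0019,-0.0154,0,0],[0,0,-0.262,0.0019,-0.0232,0,0],[0,0,-0.349,0.0011,-0.0309,0,0],[0,0,-0.436,-0.0003,-0.0386,0,0],[0,0,-0.524,-0.0024,-0.046,0,0],[0,0,-0.524,-0.0024,-0.046,0,0]]'
python3 - <<'E'
from h import *
st()
arc([.5265,.2561],range(5,36,5))
E
```

```text
clock: 4.88
tool_pos: [0.4387, 0.2431, 0.1522]
orientation: [-180.0, 0.0, -160.0]
force: [2.1, 1.2, -1.6]
opening: 0.0133
{'clock': np.float64(4.8833), 'joint_pos': array([ 5.150100e+01,  1.242630e+01, -3.152600e+01,  4.510000e-02,
       -4.603440e+01, -1.215112e+02]), 'tool_pos': array([0.4387, 0.2431, 0.1522]), 'orientation': array([-1.799793e+02,  2.830000e-02, -1.599789e+02]), 'force': array([ 2.1378,  1.2342, -1.5828]), 'opening': np.float64(0.0133)}
5 -0.087 [ 0.0012 -0.0076  0.    ]
10 -0.175 [ 0.0018 -0.0154  0.    ]
15 -0.262 [ 0.0017 -0.0231  0.    ]
20 -0.349 [ 0.0009 -0.0308  0.    ]
25 -0.436 [-0.0006 -0.0384  0.    ]
30 -0.524 [-0.0027 -0.0459  0.    ]
35 -0.611 [-0.0055 -0.0531  0.    ]
```

```bash
python3 -m creep '[[0,0,-0.087,0.0012,-0.0076,0,0],[0,0,-0.175,0.0018,-0.0154,0,0],[0,0,-0.262,0.0017,-0.0231,0,0],[0,0,-0.349,0.0009,-0.0308,0,0],[0,0,-0.436,-0.0006,-0.0384,0,0],[0,0,-0.524,-0.0027,-0.0459,0,0],[0,0,-0.57,-0.004,-0.0497,0,0],[0,0,-0.57,-0.004,-0.0497,0,0]]'
python3 - <<'E'
from h import *
import cv2
st()
arc([.5265,.2561],[1,2,3,4,5,6])
cv2.imwrite("pics/s4.png",ctrl.snapshot("scene"))
E
```

```text
clock: 5.55
tool_pos: [0.4596, 0.1987, 0.1522]
orientation: [-180.0, 0.0, -127.6]
force: [1.4, 2.0, -1.0]
opening: 0.0131
{'clock': np.float64(5.55), 'joint_pos': array([ 4.59127e+01,  1.23474e+01, -3.16270e+01,  2.27000e-02,
       -4.60000e+01, -8.35248e+01]), 'tool_pos': array([0.4596, 0.1987, 0.1522]), 'orientation': array([-1.799809e+02,  2.360000e-02, -1.275964e+02]), 'force': array([ 1.382 ,  1.964 , -1.0251]), 'opening': np.float64(0.0131)}
1 -0.017 [ 0.0003 -0.0015  0.    ]
2 -0.035 [ 0.0006 -0.003   0.    ]
3 -0.052 [ 0.0008 -0.0045  0.    ]
4 -0.07 [ 0.001  -0.0061  0.    ]
5 -0.087 [ 0.0012 -0.0076  0.    ]
6 -0.105 [ 0.0014 -0.0091  0.    ]
```

View pics/s4.png

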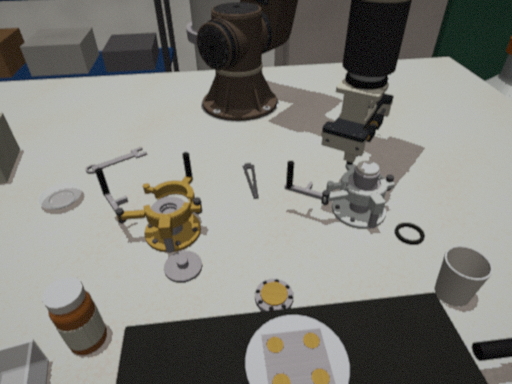

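The ring is nearly shut and the canister is upright at (368,175). Continue onto the stop in small steps.

```bash
python3 -m creep '[[0,0,-0.017,0.0003,-0.0015,0,0],[0,0,-0.035,0.0006,-0.003,0,0],[0,0,-0.052,0.0008,-0.0045,0,0],[0,0,-0.07,0.001,-0.0061,0,0],[0,0,-0.07,0.001,-0.0061,0,0]]'
python3 - <<'E'
from h import *
st()
E
```

```text
clock: 6.02
tool_pos: [0.4625, 0.1955, 0.1522]
orientation: [179.9, 0.1, -123.5]
force: [-7.1, 11.3, 0.2]
opening: 0.0133
{'clock': np.float64(6.0167), 'joint_pos': array([ 45.2825,  12.4808, -31.357 ,  -0.1833, -46.0993, -78.6474]), 'tool_pos': array([0.4625, 0.1955, 0.1522]), 'orientation': array([ 1.798827e+02,  8.750000e-02, -1.234920e+02]), 'force': array([-7.149 , 11.3143,  0.2237]), 'opening': np.float64(0.0133)}
```

```bash
python3 -m creep '[[0,0,0,0,-0.001,0,0],[0,0,0,0,-0.002,0,0],[0,0,0,0,-0.002,0,0],[0,0,0,0,-0.002,0,0]]'
python3 - <<'E'
from h import *
import cv2
st()
a=ctrl.snapshot("top")[165:275,95:245]; cv2.imwrite("pics/top5z.png",cv2.resize(a,None,fx=5,fy=5,interpolation=cv2.INTER_CUBIC))
a=ctrl.snapshot("scene")[120:240,275:425]; cv2.imwrite("pics/s5z.png",cv2.resize(a,None,fx=5,fy=5,interpolation=cv2.INTER_CUBIC))
E
```

```text
clock: 6.35
tool_pos: [0.4628, 0.1952, 0.1521]
orientation: [179.8, 0.1, -123.6]
force: [-18.7, 18.6, 6.8]
opening: 0.0135
{'clock': np.float64(6.35), 'joint_pos': array([ 45.158 ,  12.5327, -31.2309,  -0.3417, -46.2044, -78.4833]), 'tool_pos': array([0.4628, 0.1952, 0.1521]), 'orientation': array([ 1.797645e+02,  8.020000e-02, -1.235619e+02]), 'force': array([-18.7084,  18.6394,   6.8251]), 'opening': np.float64(0.0135)}
```

View pics/s5z.png

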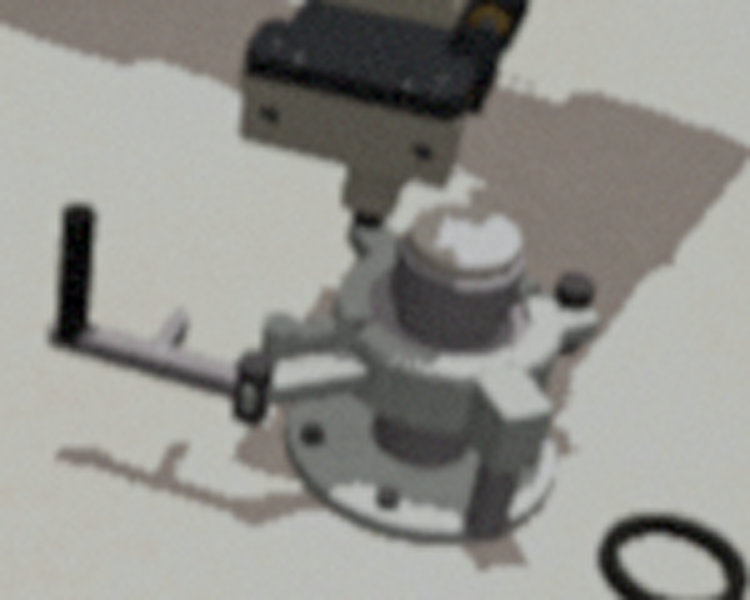

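```bash
python3 -m creep '[[0,0,0,0,0,0,0.2],[0,0,0,0,0.0015,0,0.4],[0,0,0,0,0.0015,0,0.5],[0,0,0,0,0.0015,0,0.5],[0,0,0,0,0.0015,0,0.5],[0,0,0,0,0.0015,0,0.5],[0,0,0,0,0.0015,-0.02,0.5],[0,0,0,0,0.0015,-0.05,0.5],[0,0,0,0,0.0015,-0.08,1],[0,0,0,0,0.0015,-0.11,1],[0,0,0,0,0.0015,-0.11,1]]'
python3 - <<'E'
from h import *
import cv2
st()
a=ctrl.snapshot("scene")[120:240,275:425]; cv2.imwrite("pics/s6z.png",cv2.resize(a,None,fx=5,fy=5,interpolation=cv2.INTER_CUBIC))
from fit import *
m=ctrl.camera_model("scene")
for z in(.125,.07): print((proj(m,[.4616,.1929,z])-[275,120])*5+2)
th=np.degrees(.12+.8816)
# latch radius dir world angle, closing tangent is cw
print('latch radius ang',180+th, 'tangent', 180+th-90)
E
```

```text
clock: 7.37
tool_pos: [0.4659, 0.1949, 0.2681]
orientation: [-179.8, 0.5, -123.5]
force: [1.1, 0.7, 1.2]
opening: 0.0589
{'clock': np.float64(7.3667), 'joint_pos': array([ 45.1033,   5.2191, -22.7956,   0.1398, -61.4974, -78.6488]), 'tool_pos': array([0.4659, 0.1949, 0.2681]), 'orientation': array([-179.783 ,    0.4539, -123.4784]), 'force': array([1.0745, 0.6932, 1.2138]), 'opening': np.float64(0.0589)}
[386.81199518 109.27884329]
[366.83225831 220.32327243]
latch radius ang 237.38745276030326 tangent 147.38745276030326
```

View pics/s6z.png

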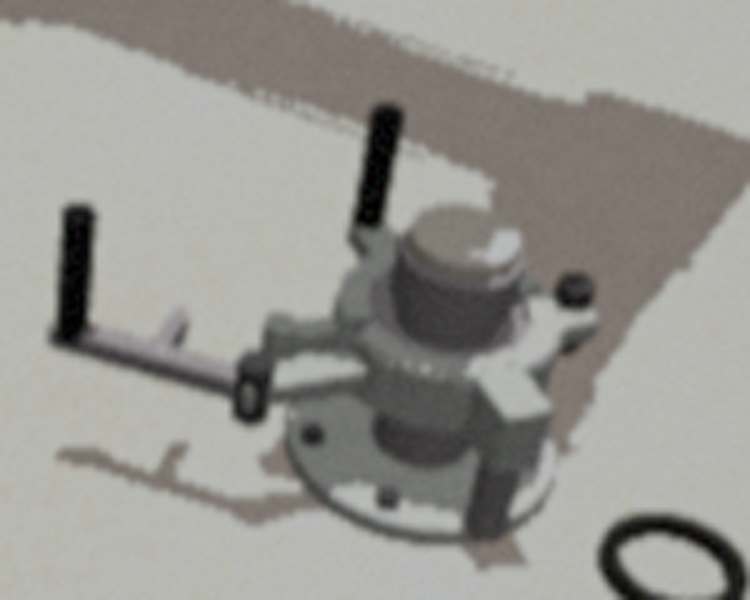

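```bash
python3 - <<'E'
from h import *
row(.5148,.0554,.22,-124)
E
```

```text
[-0.002  0.006  0.008  0.088 -0.118 -0.002]
```

```bash
python3 -m creep '[[0,0,0.008,0.02,-0.03,-0.002,1],[0,0,0.008,0.044,-0.06,-0.002,1],[0,0,0.008,0.066,-0.09,-0.002,1],[0,0,0.008,0.088,-0.118,-0.002,1],[0,0,0.008,0.088,-0.118,-0.002,1],[0,0,0.008,0.088,-0.118,-0.002,1]]'
python3 - <<'E'
from h import *
import cv2
st();row(.5148,.0554,.105,-124)
cv2.imwrite("pics/w7.png",ctrl.snapshot("wrist"))
from fit import *
m=ctrl.camera_model("wrist"); print(proj(m,[.5148,.0554,.125]),proj(m,[.5148,.0554,.07]))
E
```

```text
clock: 7.92
tool_pos: [0.5133, 0.0532, 0.263]
orientation: [179.9, -0.1, -124.2]
force: [-0.2, 0.2, 0.7]
opening: 0.0871
{'clock': np.float64(7.9167), 'joint_pos': array([ 2.77363e+01,  6.86910e+00, -2.15422e+01, -1.14000e-02,
       -6.17052e+01, -6.19394e+01]), 'tool_pos': array([0.5133, 0.0532, 0.263 ]), 'orientation': array([ 1.799363e+02, -9.800000e-02, -1.242085e+02]), 'force': array([-0.1835,  0.1822,  0.7151]), 'opening': np.float64(0.0871)}
[ 0.001 -0.002 -0.004 -0.003 -0.     0.111]
[259.48304418 203.22006359] [259.56590852 184.97696197]
```

View pics/w7.png

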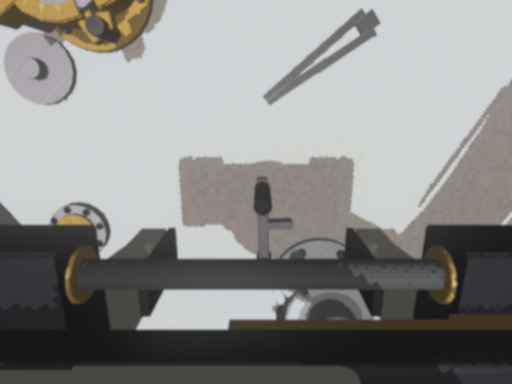

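```bash
python3 -m creep '[[0,0,0,-0.003,0,0.03,1],[0,0,0,-0.003,0,0.06,1],[0,0,0,-0.003,0,0.09,1],[0,0,0,-0.003,0,0.111,1],[0,0,0,-0.003,0,0.111,0],[0,0,0,-0.003,0,0.111,0],[0,0,0,-0.003,0,0.111,0],[0,0,0,-0.003,0,0.111,0],[0,0,0,-0.003,0,0.111,0],[0,0,0,-0.003,0,0.111,0],[0,0,0,-0.003,0,0.111,0],[0,0,0,-0.003,0,0.111,0]]'
python3 -m creep '[[0,0,0,0,0,0,0],[0,0,0,0,0,0,0],[0,0,0,0,0,0,0],[0,0,0,0,0,0,0],[0,0,0,0,0,0,0],[0,0,0,0,0,0,0],[0,0,0,0,0,0,0],[0,0,0,0,0,0,0]]'
python3 - <<'E'
from h import *
st()
p=ctrl.get_obs()['tool_pos'][:2]-[.5552,.1185]; print(np.hypot(*p),np.degrees(np.arctan2(p[1],p[0]))%360, 'shut at',180+np.degrees(.1198))
arc([.5552,.1185],range(-5,-51,-5))
E
```

```text
clock: 8.97
tool_pos: [0.5152, 0.0579, 0.1537]
orientation: [-180.0, 0.0, -124.0]
force: [-0.5, -0.2, -0.3]
opening: 0.0395
clock: 9.63
tool_pos: [0.515, 0.0579, 0.1531]
orientation: [180.0, -0.0, -124.0]
force: [0.0, 0.5, 0.7]
opening: 0.0136
{'clock': np.float64(9.6333), 'joint_pos': array([ 2.81307e+01,  1.38100e+01, -2.94003e+01, -8.00000e-04,
       -4.67965e+01, -6.21077e+01]), 'tool_pos': array([0.515 , 0.0579, 0.1531]), 'orientation': array([ 1.799963e+02, -5.700000e-03, -1.239775e+02]), 'force': array([0.0459, 0.515 , 0.7214]), 'opening': np.float64(0.0136)}
0.07274710452697314 236.46829197263062 shut at 186.86403438566725
-5 0.087 [-0.0002  0.0063  0.    ]
-10 0.175 [-0.001   0.0126  0.    ]
-15 0.262 [-0.0023  0.0188  0.    ]
-20 0.349 [-0.0042  0.0249  0.    ]
-25 0.436 [-0.0066  0.0308  0.    ]
-30 0.524 [-0.0095  0.0364  0.    ]
-35 0.611 [-0.0128  0.0418  0.    ]
-40 0.698 [-0.0167  0.0469  0.    ]
-45 0.785 [-0.0209  0.0516  0.    ]
-50 0.873 [-0.0256  0.0559  0.    ]
```

```bash
python3 -m creep '[[0,0,0,0,0,0,0],[0,0,0,0,0,0,0],[0,0,0.087,-0.0002,0.0063,0,0],[0,0,0.175,-0.001,0.0126,0,0],[0,0,0.262,-0.0023,0.0188,0,0],[0,0,0.349,-0.0042,0.0249,0,0],[0,0,0.436,-0.0066,0.0308,0,0],[0,0,0.524,-0.0095,0.0364,0,0],[0,0,0.524,-0.0095,0.0364,0,0]]'
python3 - <<'E'
from h import *
st()
p=ctrl.get_obs()['tool_pos'][:2]-[.5552,.1185]; print(np.hypot(*p),np.degrees(np.arctan2(p[1],p[0]))%360)
arc([.5552,.1185],[-4,-8,-12,-16,-18,-20,-22,-24])
E
```

```text
clock: 10.38
tool_pos: [0.4894, 0.0863, 0.1531]
orientation: [180.0, -0.1, -154.2]
force: [-3.7, -0.3, 1.9]
opening: 0.0133
{'clock': np.float64(10.3833), 'joint_pos': array([ 3.26980e+01,  1.19890e+01, -3.19489e+01, -2.06000e-02,
       -4.61204e+01, -9.68892e+01]), 'tool_pos': array([0.4894, 0.0863, 0.1531]), 'orientation': array([ 1.799922e+02, -5.970000e-02, -1.542055e+02]), 'force': array([-3.7027, -0.3334,  1.9221]), 'opening': np.float64(0.0133)}
0.07328961180853108 206.04982228304252
-4 0.07 [-0.0002  0.0051  0.    ]
-8 0.14 [-0.0007  0.0102  0.    ]
-12 0.209 [-0.0015  0.0152  0.    ]
-16 0.279 [-0.0027  0.0202 -0.    ]
-18 0.314 [-0.0035  0.0227 -0.    ]
-20 0.349 [-0.0043  0.0251 -0.    ]
-22 0.384 [-0.0052  0.0275 -0.    ]
-24 0.419 [-0.0062  0.0298 -0.    ]
```

```bash
python3 -m creep '[[0,0,0.07,-0.0002,0.0051,0,0],[0,0,0.14,-0.0007,0.0102,0,0],[0,0,0.209,-0.0015,0.0152,0,0],[0,0,0.279,-0.0027,0.0202,0,0],[0,0,0.314,-0.0035,0.0227,0,0],[0,0,0.314,-0.0035,0.0227,0,0]]'
python3 - <<'E'
from h import *
st()
p=ctrl.get_obs()['tool_pos'][:2]-[.5552,.1185]; print(np.hypot(*p),np.degrees(np.arctan2(p[1],p[0]))%360)
arc([.5552,.1185],[-1,-2,-3,-4,-5,-6])
E
```

```text
clock: 10.88
tool_pos: [0.4825, 0.1077, 0.1531]
orientation: [-180.0, -0.1, -171.9]
force: [-6.3, 0.2, 5.6]
opening: 0.0132
{'clock': np.float64(10.8833), 'joint_pos': array([ 3.539910e+01,  1.179560e+01, -3.221080e+01, -3.210000e-02,
       -4.611050e+01, -1.173109e+02]), 'tool_pos': array([0.4825, 0.1077, 0.1531]), 'orientation': array([-1.799669e+02, -1.145000e-01, -1.719342e+02]), 'force': array([-6.2666,  0.1575,  5.5641]), 'opening': np.float64(0.0132)}
0.07348902766543945 188.41788663267974
-1 0.017 [-0.      0.0013 -0.    ]
-2 0.035 [-0.      0.0026 -0.    ]
-3 0.052 [-0.0001  0.0038 -0.    ]
-4 0.07 [-0.0001  0.0051 -0.    ]
-5 0.087 [-0.0002  0.0064 -0.    ]
-6 0.105 [-0.0004  0.0077 -0.    ]
```

```bash
python3 -m creep '[[0,0,0.017,0.001,0.0013,0,0],[0,0,0.035,0.001,0.0026,0,0],[0,0,0.052,0.001,0.0038,0,0],[0,0,0.052,0.001,0.0038,0,0]]'
python3 - <<'E'
from h import *
st()
p=ctrl.get_obs()['tool_pos'][:2]-[.5552,.1185]; print(np.hypot(*p),np.degrees(np.arctan2(p[1],p[0]))%360)
E
```

```text
clock: 11.22
tool_pos: [0.4818, 0.1109, 0.1531]
orientation: [-179.9, -0.0, -175.0]
force: [0.4, -5.5, 1.9]
opening: 0.0136
{'clock': np.float64(11.2167), 'joint_pos': array([ 3.582240e+01,  1.176980e+01, -3.229340e+01,  7.980000e-02,
       -4.601710e+01, -1.208716e+02]), 'tool_pos': array([0.4818, 0.1109, 0.1531]), 'orientation': array([-1.799096e+02, -3.950000e-02, -1.749939e+02]), 'force': array([ 0.3589, -5.5464,  1.8857]), 'opening': np.float64(0.0136)}
0.07374549919400239 185.93469454792051
```

```bash
python3 -m creep '[[0,0,0,0,0.001,0,0],[0,0,0,0,0.002,0,0],[0,0,0,0,0.003,0,0],[0,0,0,0,0.003,0,0],[0,0,0,0,0.003,0,0]]'
python3 - <<'E'
from h import *
st()
p=ctrl.get_obs()['tool_pos'][:2]-[.5552,.1185]; print(np.hypot(*p),np.degrees(np.arctan2(p[1],p[0]))%360)
E
```

```text
clock: 11.63
tool_pos: [0.4817, 0.1115, 0.1531]
orientation: [-179.7, -0.1, -174.9]
force: [7.4, -19.8, -0.3]
opening: 0.0131
{'clock': np.float64(11.6333), 'joint_pos': array([  35.9977,   11.8173,  -32.3169,    0.2788,  -46.1008, -121.1275]), 'tool_pos': array([0.4817, 0.1115, 0.1531]), 'orientation': array([-1.797071e+02, -9.800000e-02, -1.749364e+02]), 'force': array([  7.3857, -19.8302,  -0.2851]), 'opening': np.float64(0.0131)}
0.07379556587041093 185.40612720605014
```

```bash
python3 -m creep '[[0,0,0,0,0,0,0.2],[0,0,0,0,-0.002,0,0.4],[0,0,0,0,-0.002,0,0.5],[0,0,0,0,-0.002,0,0.5],[0,0,0,0,-0.002,0,0.5],[0,0,0,0,-0.002,0,0.5],[0,0,0,0,-0.002,-0.03,0.5],[0,0,0,0,-0.002,-0.06,0.5],[0,0,0,0,-0.002,-0.09,0.5],[0,0,0,0,-0.002,-0.12,0.5],[0,0,0,0,-0.002,-0.14,0.5],[0,0,0,0,-0.002,-0.14,0.5]]'
python3 -m creep '[[0,0,0,0.03,-0.03,0,0.5],[0,0,0,0.04,-0.06,0,0.5],[0,0,0,0.04,-0.1,0,0.5],[0,0,0,0.04,-0.14,0,0.5],[0,0,0,0.04,-0.18,0,0.5],[0,0,0,0.04,-0.2,0,0.5],[0,0,0,0.04,-0.2,0,0.5]]'
python3 - <<'E'
from h import *
import cv2
st()
a=ctrl.snapshot("top")[165:275,95:245]; cv2.imwrite("pics/top8z.png",cv2.resize(a,None,fx=5,fy=5,interpolation=cv2.INTER_CUBIC))
a=ctrl.snapshot("scene")[120:240,275:425]; cv2.imwrite("pics/s8z.png",cv2.resize(a,None,fx=5,fy=5,interpolation=cv2.INTER_CUBIC))
from fit import *
q=pts([.5331,.2015,.1198,0,0])
for n,o in(("scene",[275,120]),("top",[95,165])):
    m=ctrl.camera_model(n)
    for k in("ring","latch","o"): print(n,k,((proj(m,[*q[k],.114 if k=="o" else .125])-o)*5+2).round())
E
```

```text
clock: 12.63
tool_pos: [0.4835, 0.1137, 0.2981]
orientation: [179.8, 0.4, -174.9]
force: [-0.0, 0.4, 0.5]
opening: 0.0437
clock: 13.22
tool_pos: [0.4593, -0.0928, 0.2927]
orientation: [-180.0, -0.0, -175.1]
force: [-0.1, 0.6, -0.5]
opening: 0.0437
{'clock': np.float64(13.2167), 'joint_pos': array([ 1.27431e+01,  6.87200e-01, -2.42208e+01,  1.09000e-02,
       -6.51332e+01, -9.78831e+01]), 'tool_pos': array([ 0.4593, -0.0928,  0.2927]), 'orientation': array([-1.799846e+02, -3.950000e-02, -1.751355e+02]), 'force': array([-0.089,  0.561, -0.46 ]), 'opening': np.float64(0.0437)}
scene ring [387. 109.]
scene latch [196. 150.]
scene o [464. 232.]
top ring [336. 331.]
top latch [523. 290.]
top o [333. 182.]
```

View pics/top8z.png

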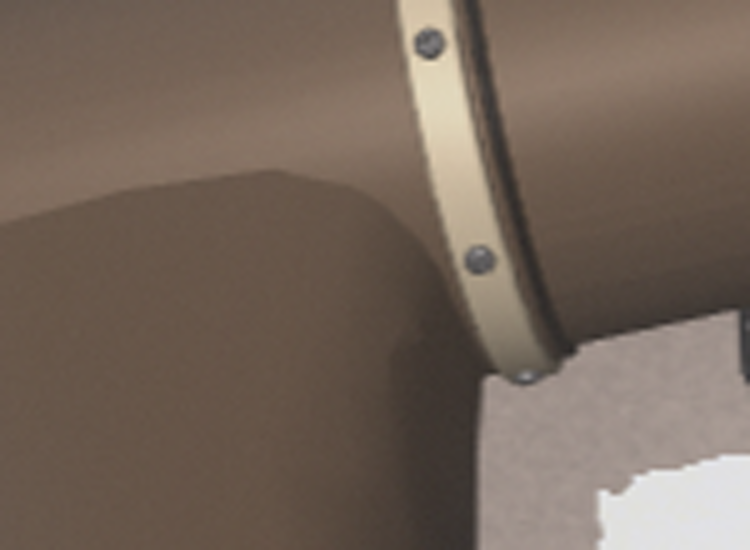

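View pics/s8z.png

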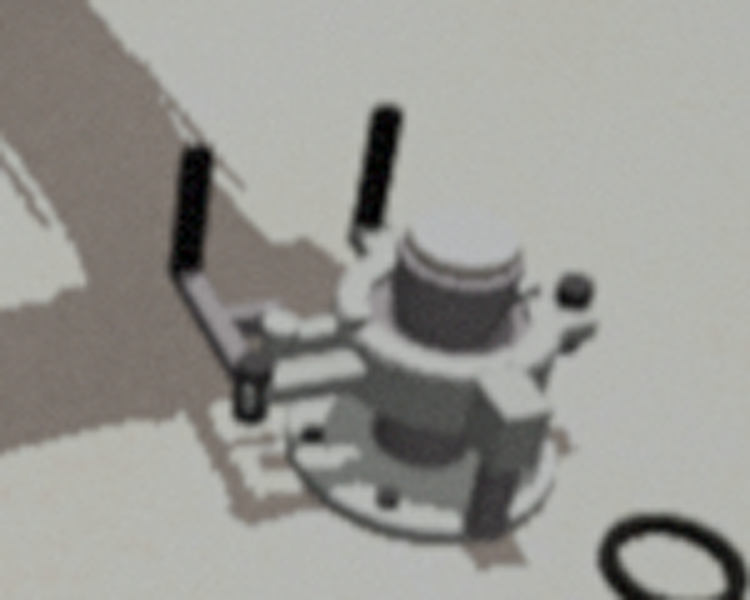

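In the scene view the ring post top is at (387,109), the latch post top at about (198,152) and the lid at (465,235). The predictions for shut are (387,109), (196,150) and (464,232). The top view is hidden by the arm.

```bash
python3 -c "
from plant import ctrl
print(ctrl.close_job())"
```

```text
the job is handed in; nothing more can be done
None
```

I shut the clamp ring on the canister's port (the grey one) and then swung its latch arm over to lock it, and handed the job in at about 13 s of the 45 s allowed. I gripped each handle post and swung it round its hinge until it met a firm stop. The highest force I read was about 27 N at the ring's stop and 21 N at the latch's. I then released, lifted and moved the arm clear.

In the last scene-camera picture, both posts and the canister lid were within about 1 pixel of where the fitted model puts them when shut. The hook was at the lug and the canister was upright in its place. Two checks were weaker:
- **Top camera:** its last view was blocked by the arm, so only the scene camera confirmed the result.
- **Stop positions:** the gripper readings at the stops were about 1.5 to 2.6 mm from the model, close to the calibration's 2 mm.

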